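# Wind the food press shut with its crank

### The arm

A 6-joint arm with a two-finger parallel gripper is mounted at the origin on a cart in front of the work surface, level with it; the furniture and walls round the work are solid. World frame = base frame: x ahead of the robot, y to its left, z up, the work surface at z = 0. Lengths are in mm, angles in rad, forces in N, time in s.
With the tool pointing down it reaches from about 400 to 825 mm from the base axis. Payload 7 kg.
Tool frame: the origin (TCP) lies at the very end of the fingers, on their centre line; the grasp point (between the pads) lies 19 mm behind it; z points along the fingers, y is the line along which they close (so a half turn about z gives the same grasp; the last joint's range is limited). The gripper opens to 88 mm and grips with 3 to 60 N. Pads are 19 mm wide; open, the fingers measure 130 mm over their backs; the gripper's body (78 mm by 193 mm) begins 47 mm behind the grasp point.
Start: joints at [-0.929, 0.359, 0.012, 0, -1.224, -0.288], TCP at [233.836, -633.179, 226.561] pointing down, gripper open.
Joint ranges: [-3.07, 3.07], [-1.43, 2.12], [-1.02, 1.25], [-3.03, 1.67], [-3.05, -0], [-3.03, 3.03]. Speed limits (rad/s): [2.39, 2.39, 3.01, 3.14, 3.14, 3.14].

### API

Orientations are given as a unit quaternion [x, y, z, w].
In Python, from plant import bot gives the robot as it stands. Calls block until the motion is done:
- bot.move_ptp(position, orientation): joint-space move of the TCP to a pose.
- bot.line_to(position, velocity=150, ori=None): straight line of the TCP; ori=None keeps the orientation; velocity is the mean speed in mm/s.
- bot.move_joints(angles): joint-space move.
- bot.move_gripper(opening, force=None): finger opening in mm; force is the grip in N (None keeps the last); returns when the fingers have stopped.
- bot.pause(seconds).
- bot.solve_ik(position, orientation): joint angles nearest the present ones, or None.
- bot.read_state(): the state.
- bot.camera(name): name is "side" or "top" or "wrist"; returns the picture (420x560x3 uint8, red, green, blue); there is no depth.
- bot.get_calibration(name): a dict with "fx", "fy", "cx", "cy" (pixels), "view" (4x4, takes a point from world to camera coordinates); the wrist camera has in their place "T_tool_cam" (4x4, takes a point from camera to tool coordinates, whose origin is the TCP and whose axes are the flange's). Camera axes: x right, y up, looking along -z (the intrinsics and any distortion apply to the point x, -y, -z); pixel columns grow to the right and rows downward; lengths in mm; the calibration is good to about 2 mm. A picture is of the moment at which its call begins: read the wrist's pose just before it. get_calibration takes no time and is no camera call.
A pose or a line that the arm cannot do raises bot.Unreachable and nothing moves.
- bot.close_job(): hands the job in; it is judged then, once.
The state is a dict: "t": time; "joint_pos": joint angles; "qvel": joint speeds; "tau": joint torques, N m; "tcp_pos": TCP position; "eef_rot": TCP orientation; "contact_force": force on the tool from outside, world axes, zero at the start; "moment": the same for the moment, N m; "width": finger opening in mm; "finger_force": force on a finger pad.
Only numpy, scipy, OpenCV 4.12 (cv2) and the standard library are available. Lean on these libraries where they do the work, as an engineer would, in place of code of your own. Each camera call takes 0.05 s, during which the arm holds its last target. There are 200 camera calls.

### The job

Close up the small food press for storage: take the larger of the two loose cranks, fit its square socket right down onto the square shaft end on top of the press, and wind it clockwise (seen from above) about two and a half full turns, so that the pressing plate sinks into the mould. Leave the crank sitting on the shaft.

Things in the scene. Friction and masses are not known exactly. Their poses are not given: they have to be found in the camera images.
- crank_boss (a point): centre of the larger crank's grasping boss: steel block 24 x 24 x 34 mm high, faces square to x and y. 17 mm below this point a flat arm, 16 mm wide, 6 thick runs along +x; below it the hub, 40 mm square, 30 high, underside 53 mm below this point. In the hub, on this axis, a square socket 21 mm wide, 26 deep, open below, sides along x and y. z up. Stands on its hub; 0.3 kg. Grip across the y faces
- crank_knob (a point): centre of the larger crank's upright wooden grip, 22 mm across and 46 mm high, 80 mm from the boss axis along the crank's +x, 9 mm higher than the boss centre. It spins freely on its pin, so fingers holding it can follow the circle without turning. The other, smaller crank (arm 52 mm, hub 27 mm) does not fit
- shaft_tip (a point): centre of the top of the press's upright shaft end, 166 mm above the worktop, over the middle of the crossbeam. 18 mm square, sides along this point's x and y (they turn with it), top 9 mm tapering to 10 mm square. Collar 23 mm below it: with the hub down on the collar, crank_boss is 30 mm above this point. Press fixed, base 150 x 230 mm, crossbeam 215 mm long
- press_screw (a joint): angle of the shaft, rad, growing as it is wound clockwise seen from above; starts between 0 and 1.5, stops at 22.6. The pressing plate sinks 10 mm a turn and is 7 mm inside the mould pot at 12 rad. Light friction (0.06 N m); stays where it is left. The crank has up to 10 degrees of play on it
There are look-alikes about, which are no part of the job. What is shaped like the part that bears crank_boss but red or turquoise is not meant.

How it is judged (in metres and radians):
On the way, in this order (a step that is already met when the one before it is completed fails the run):
1. the larger crank sits right down on the shaft, the plate not yet wound down (horizontal distance between crank_boss and shaft_tip below 0.01 m and z of crank_boss in the frame of shaft_tip below 0.036 m and value of joint press_screw below 6 rad), for 0.2 s.
2. the shaft has been wound clockwise with the crank on it until the plate is in the mould (value of joint press_screw above 12 rad and horizontal distance between crank_boss and shaft_tip below 0.012 m and z of crank_boss in the frame of shaft_tip below 0.04 m), for 0.1 s.
At the end, for the whole second after the job is handed in: the shaft stands at more than 12 rad (plate at least 7 mm inside the mould) and is at rest, and the larger crank sits upright (within 10 degrees) right down on the shaft (boss centre within 10 mm of the shaft axis and no more than 6 mm above its seat) (value of joint press_screw above 12 rad and horizontal distance between crank_boss and shaft_tip below 0.01 m and z of crank_boss in the frame of shaft_tip below 0.036 m and angle between crank_boss's own z axis and vertical below 0.175 rad and velocity of joint press_screw between -0.2 and 0.2 rad/s); the robot touches nothing.
It also fails if it takes over 72 s, if anything falls off the work surface, if the arm or the gripper's body presses on something with over 40 N, if the wrist force passes 120 N, or if a joint passes its speed limit or range.

## Working session

There is one attempt and no reset: what is moved stays moved. The work goes in short steps, each a Python script; the robot and the scene stay as the last script left them, time stands still between calls to the robot, and variables do not carry over. Pictures are saved under pics/ and viewed, at most 10 in all, crops included, and the job is handed in when it is done.

```bash
ls; mkdir -p pics; python3 - <<'E'
from plant import bot
import cv2
for n in ("top","side"):
    cv2.imwrite(f"pics/{n}0.png",bot.camera(n)[:,:,::-1]); 
    c=bot.get_calibration(n); print(n,c)
print(bot.get_calibration("wrist")); print(bot.read_state())
E
```

```text
pics
top {'fx': 461.83737517115765, 'fy': 461.83737517115765, 'cx': 271.47198381577175, 'cy': 205.02043363046988, 'view': array([[ 1.01356378e-02, -9.99555189e-01,  2.80480498e-02,
        -8.44791394e-01],
       [ 9.89861765e-01,  1.40034795e-02,  1.41342101e-01,
        -5.61773664e+02],
       [-1.41672001e-01,  2.63310997e-02,  9.89563397e-01,
        -1.01568386e+03],
       [ 0.00000000e+00,  0.00000000e+00,  0.00000000e+00,
         1.00000000e+00]])}
side {'fx': 421.63888112237424, 'fy': 421.63888112237424, 'cx': 278.5232186118728, 'cy': 212.5610626217136, 'view': array([[-9.99996943e-01,  1.23656050e-03, -2.14140558e-03,
         5.30042596e+02],
       [-2.47258189e-03, -5.11308246e-01,  8.59393835e-01,
        -8.89943635e+01],
       [-3.22258602e-05,  8.59396502e-01,  5.11309740e-01,
        -1.03665131e+03],
       [ 0.00000000e+00,  0.00000000e+00,  0.00000000e+00,
         1.00000000e+00]])}
{'fx': 363.6632496795506, 'fy': 363.6632496795506, 'cx': 276.4629294231088, 'cy': 206.3376576592535, 'T_tool_cam': array([[ 2.75598288e-04,  9.58523998e-01,  2.85011702e-01,
    
[... 272 characters left out ...]
00]])}
{'t': 0.1, 'joint_pos': array([-9.28886535e-01,  3.59334172e-01,  1.11668460e-02, -2.78806330e-04,
       -1.22411580e+00, -2.88093261e-01]), 'qvel': array([-0.00032438, -0.00067209,  0.0022984 , -0.00023809,  0.0008695 ,
        0.00060736]), 'tau': array([-1.26188821e-03, -5.84164310e+01,  2.93749791e+01,  7.01554924e+00,
        1.01432964e-02, -5.50372965e-05]), 'tcp_pos': array([ 233.68666096, -632.79857243,  225.71663648]), 'eef_rot': array([-1.75940166e-01,  9.84400573e-01,  7.23242769e-04, -2.16201373e-04]), 'contact_force': array([ 0.34938771, -0.60039251, -0.10491422]), 'moment': array([ 0.0188823 , -0.03644831,  0.00322747]), 'finger_force': 0.0, 'width': 87.60823318079325}
```

View pics/top0.png

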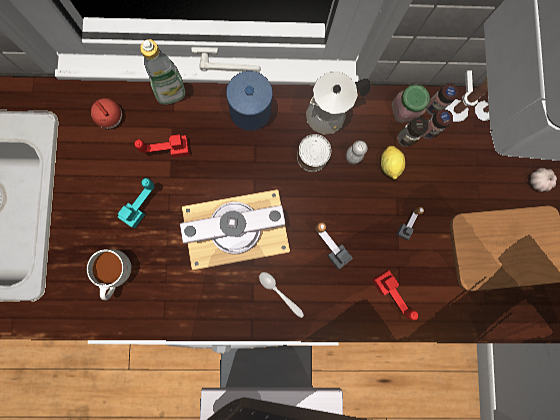

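View pics/side0.png

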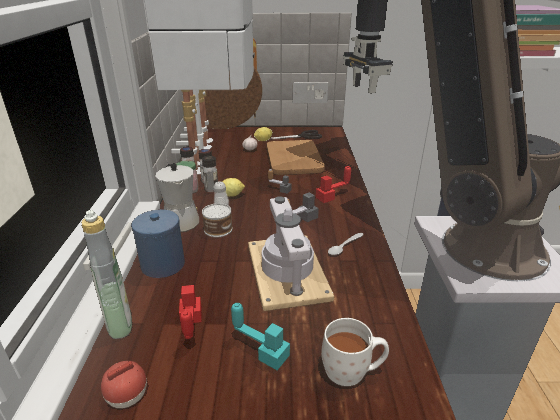

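Top view: larger grey crank boss at (341,257), knob at (321,228). Smaller grey crank hub is at (405,232), knob (420,211). The red ones (178,145), (395,295) and the turquoise one (133,212) are look-alikes. The shaft is at (233,222). The larger grey crank fits by its arm length, so I'll localise it and look closer with the wrist camera.

```bash
cat > h.py <<'E'
from plant import bot
import numpy as np, cv2
from scipy.spatial.transform import Rotation as R
def Q(a): return np.array([np.cos(a/2),np.sin(a/2),0,0])   # tool down, tool x at yaw a
def cam(name,st=None):
    c=bot.get_calibration(name)
    if name=="wrist":
        T=np.eye(4);T[:3,:3]=R.from_quat(st["eef_rot"]).as_matrix();T[:3,3]=st["tcp_pos"]
        return c,T@c["T_tool_cam"]
    return c,np.linalg.inv(c["view"])
def px2w(c,M,u,v,z):
    d=M[:3,:3]@np.array([(u-c["cx"])/c["fx"],-(v-c["cy"])/c["fy"],-1]);o=M[:3,3]
    return o+d*(z-o[2])/d[2]
def w2px(c,M,p):
    q=np.linalg.inv(M)@np.append(p,1); return c["cx"]+c["fx"]*q[0]/-q[2], c["cy"]-c["fy"]*q[1]/-q[2]
def wrist(fn):
    st=bot.read_state(); im=bot.camera("wrist"); cv2.imwrite(fn,im[:,:,::-1])
    np.savez(fn+".npz",tcp_pos=st["tcp_pos"],eef_rot=st["eef_rot"]); return st,im
E
python3 - <<'E'
from h import *
c,M=cam("top")
b=px2w(c,M,341,257,53);k=px2w(c,M,321,228,80);s=px2w(c,M,233,222,166);sb=px2w(c,M,405,232,35);sk=px2w(c,M,420,211,55)
print(b,k,np.linalg.norm((k-b)[:2]),s,np.linalg.norm((sk-sb)[:2]))
a0=np.arctan2(k[1]-b[1],k[0]-b[0]);print("crank yaw",a0)
im=bot.camera("top");cv2.imwrite("pics/crop1.png",cv2.resize(im[180:310,170:440,::-1],None,fx=2.9,fy=2.9,interpolation=cv2.INTER_CUBIC))
for n,p in (("b",b),("s",s)):
  for a in np.arange(-3,3.2,.5):
    j=bot.solve_ik([p[0],p[1],p[2]+100],Q(a)); print(n,round(a,1),None if j is None else np.round(j,2))
E
```

```text
[ 444.94307653 -150.01168382   53.        ] [ 506.72724262 -101.93030351   80.        ] 78.28858352835422 [508.3969092  85.7387613 166.       ] 54.97176894951803
crank yaw 0.6613156903910119
b -3.0 [ 0.1   0.08 -0.53  0.   -0.96 -1.52]
b -2.5 [ 0.1   0.08 -0.53  0.   -0.96 -1.02]
b -2.0 [ 0.1   0.08 -0.53  0.   -0.96 -0.52]
b -1.5 [ 0.1   0.08 -0.53  0.   -0.96 -0.02]
b -1.0 [ 0.1   0.08 -0.53  0.   -0.96  0.48]
b -0.5 [ 0.1   0.08 -0.53  0.   -0.96  0.98]
b 0.0 [ 0.1   0.08 -0.53  0.   -0.96  1.48]
b 0.5 [ 0.1   0.08 -0.53  0.   -0.96  1.98]
b 1.0 [ 0.1   0.08 -0.53  0.   -0.96  2.48]
b 1.5 [ 0.1   0.08 -0.53  0.   -0.96  2.98]
b 2.0 [ 0.1   0.08 -0.53  0.   -0.96 -2.81]
b 2.5 [ 0.1   0.08 -0.53  0.   -0.96 -2.31]
b 3.0 [ 0.1   0.08 -0.53  0.   -0.96 -1.81]
s -3.0 [ 0.55  0.07 -0.27  0.   -1.23 -1.98]
s -2.5 [ 0.55  0.07 -0.27  0.   -1.23 -1.48]
s -2.0 [ 0.55  0.07 -0.27  0.   -1.23 -0.98]
s -1.5 [ 0.55  0.07 -0.27  0.   -1.23 -0.48]
s -1.0 [ 0.55  0.07 -0.27  0.   -1.23  0.02]
s -0.5 [ 0.55  0.07 -0.27  0.   -1.23  0.52]
s 0.0 [ 0.55  0.07 -0.27  0.   -1.23  1.02]
s 0.5 [ 0.55  0.07 -0.27  0.   -1.23  1.52]
s 1.0 [ 0.55  0.07 -0.27  0.   -1.23  2.02]
s 1.5 [ 0.55  0.07 -0.27  0.   -1.23  2.52]
s 2.0 [ 0.55  0.07 -0.27  0.   -1.23  3.02]
s 2.5 [ 0.55  0.07 -0.27  0.   -1.23 -2.76]
s 3.0 [ 0.55  0.07 -0.27  0.   -1.23 -2.26]
```

View pics/crop1.png

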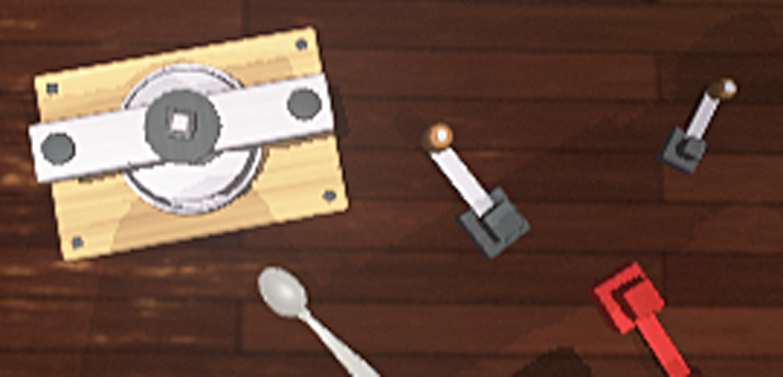

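The enlarged crop shows the larger grey crank (boss near crop (497,222), wooden knob near (438,135)). Its arm is about 78 mm, against 55 mm for the small one. The shaft's bright square tip is at crop (181,122). Now wrist close-ups of both.

```bash
python3 - <<'E'
from h import *
bot.move_ptp([508,86,290],Q(-1.8)); bot.pause(.3); _,i1=wrist("pics/ws.png")
bot.move_ptp([447,-150,190],Q(-2.48)); bot.pause(.3); _,i2=wrist("pics/wc.png")
im=np.hstack([i1[60:360,80:480],i2[60:360,80:480]])
cv2.imwrite("pics/v1.png",im[:,:,::-1]);print(bot.read_state()["t"])
E
```

```text
4.6
```

View pics/v1.png

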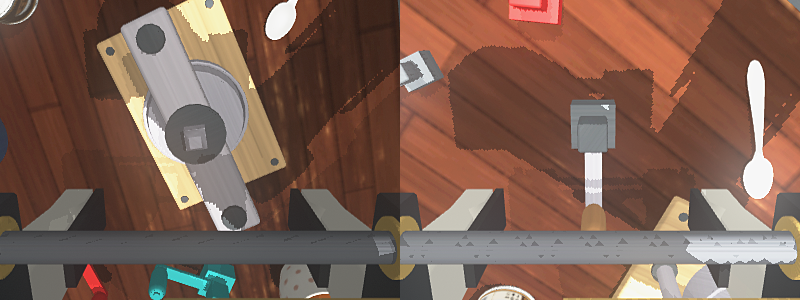

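Left (wrist over press): shaft end at about (196,137) in the view, on a dark disc. Right: crank hub (593,125) with the boss in front of it at about (597,133), arm running down to the knob at (593,215). I'll enlarge both with edge information.

```bash
python3 - <<'E'
from h import *
a=cv2.imread("pics/ws.png")[165:235,236:316]; b=cv2.imread("pics/wc.png")[145:285,226:316]
A=cv2.resize(a,None,fx=5,fy=5,interpolation=cv2.INTER_NEAREST)
B=cv2.resize(b,None,fx=4,fy=4,interpolation=cv2.INTER_NEAREST)
o=np.zeros((560,765,3),np.uint8);o[:350,:400]=A;o[:,405:]=B
cv2.imwrite("pics/v2.png",o)
E
```

```text
(no output)
```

View pics/v2.png

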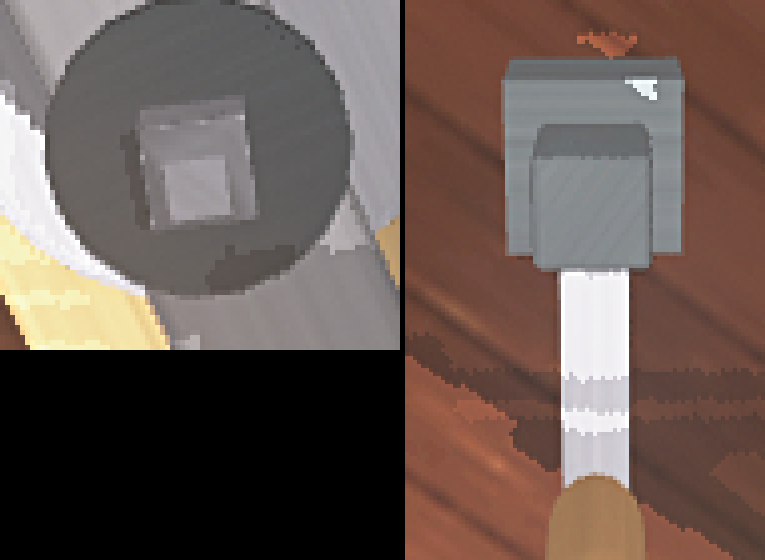

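Left: the shaft's top square has corners at about (162,163), (226,157), (232,214), (168,221). Right: the boss top face has corners at about (533,158), (650,156), (652,270), (536,269), and the arm centreline runs from (595,272) to (596.5,484).

```bash
python3 - <<'E'
from h import *
def go(fn,pts,z):
    st=np.load(fn+".npz"); c,M=cam("wrist",st)
    return np.array([px2w(c,M,u,v,z) for u,v in pts])
def sq(P):
    e=[P[(i+1)%4]-P[i] for i in range(4)]
    print(P.mean(0).round(1),"sides",[round(float(np.linalg.norm(x)),1) for x in e],"ang mod90",[round(float(np.degrees(np.arctan2(x[1],x[0]))%90),1) for x in e])
S=lambda x,y:(x/5+236-.1,y/5+165-.1); B=lambda x,y:((x-405)/4+226,y/4+145)
sq(go("pics/ws.png",[S(*p) for p in [(162,163),(226,157),(232,214),(168,221)]],166))
sq(go("pics/ws.png",[S(*p) for p in [(139,127),(247,117),(257,217),(152,230)]],157))
sq(go("pics/wc.png",[B(*p) for p in [(533,158),(650,156),(652,270),(536,269)]],70))
a=go("pics/wc.png",[B(595,272),B(596.5,484)],36);d=a[1]-a[0];print("arm",np.degrees(np.arctan2(d[1],d[0])),np.degrees(.6613))
k=go("pics/wc.png",[B(595,475)],80);print(k)
E
```

```text
[510.6  89.2 166. ] sides [10.3, 9.6, 10.4, 9.8] ang mod90 [82.4, 82.9, 83.4, 82.2]
[510.3  89.1 157. ] sides [17.9, 17.3, 17.7, 17.9] ang mod90 [82.3, 82.8, 84.2, 83.3]
[ 449.3 -152.4   70. ] sides [22.9, 23.4, 23.3, 22.8] ang mod90 [39.0, 39.5, 37.5, 38.7]
arm 38.26717073118415 37.88969899200134
[[ 489.89018467 -120.16135922   80.        ]]
```

Sizes check out (10 mm and 18 mm squares, about 23 mm boss, arm yaw 38.4°). Now pick the crank and bring it over the shaft with crank yaw 83°.

```bash
python3 - <<'E'
from h import *
r=np.radians
bot.move_gripper(60)
bot.move_ptp([449.3,-152.4,120],Q(r(-141.5)))
bot.line_to([449.3,-152.4,37.5],100)
bot.move_gripper(0,40); s=bot.read_state(); print(s["width"],s["finger_force"],s["tcp_pos"],s["contact_force"])
bot.line_to([449.3,-152.4,250],150)
bot.move_ptp([510.4,89.2,250],Q(r(-97))); bot.pause(.3)
s=bot.read_state(); print(s["t"],s["width"],s["tcp_pos"],s["eef_rot"],Q(r(-97)),s["contact_force"])
wrist("pics/wh.png"); side=bot.camera("side")
cv2.imwrite("pics/v3.png",np.hstack([cv2.imread("pics/wh.png")[100:400,100:450],cv2.resize(side[100:300,200:400,::-1],(300,300))]))
E
```

```text
23.754155204917453 39.99667525291443 [ 449.3284187  -152.37269896   37.5472794 ] [-0.62091796  0.58763117  2.24719824]
10.1833 23.734047690268238 [510.43612136  88.40169196 250.13460271] [-6.62061740e-01  7.49449287e-01 -3.66923707e-05  1.28280902e-04] [ 0.66262005 -0.74895572  0.          0.        ] [ 0.39577158 -0.53839708 -3.28452904]
```

View pics/v3.png

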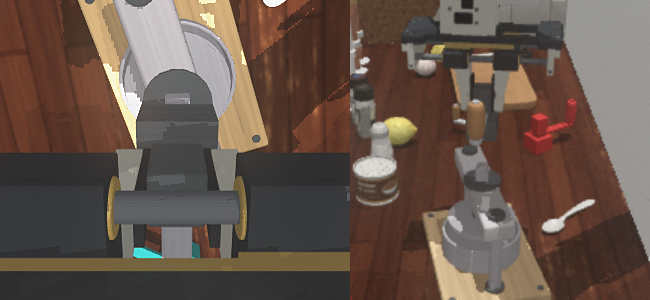

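The crank is held upright over the shaft: the hub hides the shaft tip in the wrist view, and the knob points along +y in the side view. Descending with force checks.

```bash
python3 - <<'E'
from h import *
bot.line_to([510.4,89.2,210],80); f0=bot.read_state()["contact_force"]
for z in [205,200,195,190,186,183,181.5,180.8]:
    bot.line_to([510.4,89.2,z],40); s=bot.read_state(); f=s["contact_force"]-f0
    print(z,s["tcp_pos"].round(1),f.round(1),s["moment"].round(2))
    if np.linalg.norm(f)>25: break
print(s["t"])
E
```

```text
205 [510.3  89.2 205. ] [ 0.4 -0.5  0.1] [-0.04  0.12  0.03]
200 [510.2  89.1 199.7] [-1.1 -1.3 -0.4] [-0.02  0.02  0.01]
195 [510.2  89.1 194.6] [ 0.5 -0.3 -0.5] [ 0.03  0.12 -0.02]
190 [510.2  89.1 189.6] [ 0.  -0.1  0. ] [-0.03  0.1   0.01]
186 [510.2  89.1 185.7] [ 1.2 -0.5  0.6] [-0.04  0.05 -0.  ]
183 [510.3  89.1 182.8] [-0.3 -1.1  0.5] [-0.01  0.09  0.  ]
181.5 [510.4  89.2 181.4] [ 0.6  0.2 -0.5] [-0.02  0.11 -0.  ]
180.8 [510.4  89.2 180.8] [ 0.3  0.1 -0.5] [-0.08  0.08 -0.05]
13.0333
```

It went in freely. Release, regrip on the knob, and wind the first 90° while watching the forces.

```bash
cat >> h.py <<'E'
C=np.array([510.4,89.2]); A0=np.radians(83); YAW=np.radians(-97)
def kp(w,z=191): a=A0-w; return [*(C+80*np.array([np.cos(a),np.sin(a)])),z]
E
python3 - <<'E'
from h import *
print(all(bot.solve_ik(kp(w,z),Q(YAW)) is not None for w in np.arange(0,6.3,.35) for z in (191,260)))
bot.move_gripper(50); bot.pause(.3); bot.line_to([*C,262],150)
side=bot.camera("side")
bot.line_to(kp(0,262),150); 
bot.line_to(kp(0),100); bot.move_gripper(0,12); s=bot.read_state(); f0=s["contact_force"]; print(s["width"],s["t"])
for w in np.arange(1,5)*.4:
    bot.line_to(kp(w),90); s=bot.read_state(); print(round(w,2),s["t"],s["tcp_pos"].round(1),(s["contact_force"]-f0).round(1),s["width"])
s2=bot.camera("side")
cv2.imwrite("pics/v4.png",np.hstack([cv2.resize(i[150:330,210:360,::-1],(400,480),interpolation=cv2.INTER_CUBIC) for i in (side,s2)]))
E
```

```text
True
21.77668183992311 16.8833
0.4 17.3833 [551.1 158.2 190.9] [ 1.7 -0.3  0.1] 21.613787240101065
0.8 17.8833 [574.3 137.1 191. ] [ 1.6 -0.4  0.4] 21.37636307491413
1.2 18.3833 [587.9 108.4 191. ] [ 1.8 -1.2  0. ] 21.738909453802034
1.6 18.8833 [589.2  76.6 191. ] [ 1.8 -0.8  1. ] 21.30531410951083
```

View pics/v4.png

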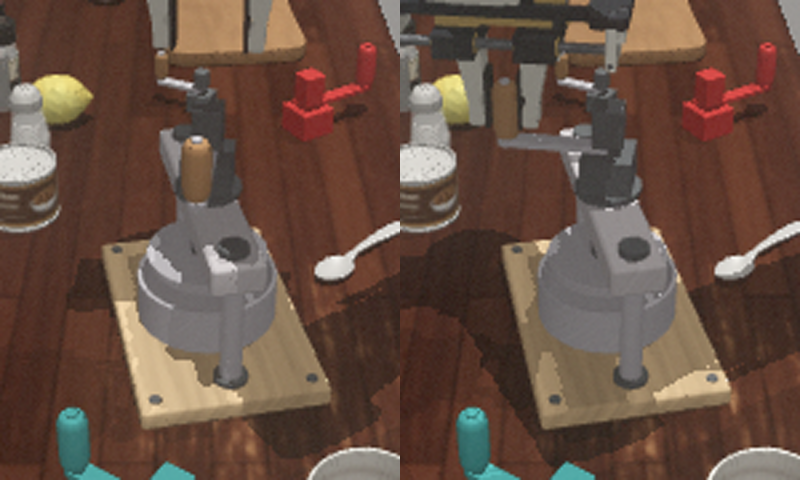

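The crank is seated with the hub on the disc. The knob has turned clockwise, to the left in the right-hand frame, with forces below 2 N. Continuing to 14 rad, then checking.

```bash
python3 - <<'E'
from h import *
f0=bot.read_state()["contact_force"]; m=0
for w in np.arange(5,36)*.4:
    bot.line_to(kp(w),90); s=bot.read_state(); f=np.linalg.norm(s["contact_force"]-f0); m=max(m,f)
    if f>20 or s["width"]<19: print("stop",w,f,s["width"]); break
print(w,s["t"],m,s["width"],s["tcp_pos"])
bot.move_gripper(50); bot.pause(.3); bot.line_to(kp(w,275),120); bot.line_to([430,-60,300],200); bot.pause(.3)
side=bot.camera("side");top=bot.camera("top")
cv2.imwrite("pics/v5.png",np.hstack([cv2.resize(side[150:330,210:360,::-1],(400,480),interpolation=cv2.INTER_CUBIC),cv2.resize(top[150:300,170:295,::-1],(400,480),interpolation=cv2.INTER_CUBIC)]))
print(bot.read_state()["t"])
E
```

```text
14.0 34.4333 11.28963114673083 21.71967770810597 [590.14606124  89.89554744 191.03412508]
37.95
```

View pics/v5.png

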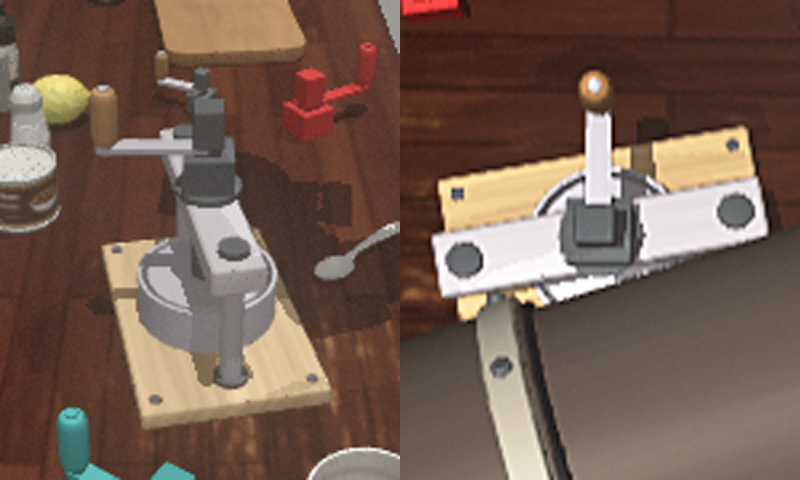

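The crank sits upright and seated on the disc, knob at +x (near (595,88) in the right-hand frame). The plate is down in the mould and the gripper is clear. Handing in.

```bash
python3 -c "
from plant import bot
print(bot.close_job())"
```

```text
the job is handed in; nothing more can be done
None
```

I fitted the larger crank fully onto the shaft, wound it about 14 rad clockwise (just over 2.2 turns; 12 rad was needed), left it seated with the plate in the mould, and handed the job in at about 38 s; no verdict came back.

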